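Index the circuit-board holder round to the microscope

TASK

The circuit board sits on a swivel holder that is locked by a spring plunger. Pull the plunger's orange T-handle up, twist it about a quarter turn and let go so that it holds itself out; then swing the holder by its red post until the board is at the inspection station in front of the black microscope (two index slots, 60 degrees, round towards it - not the side with the white fan), and twist the T-handle back so the pin drops fully home and locks the holder there. Do not touch the board, microscope or fan, and leave the other things on the bench where they are.

Things in the scene. Friction and masses are not known exactly. Their poses are not given: they have to be found in the camera images.
- holder: Board holder bolted to the bench, steel base 270 x 220 x 12 mm. Origin on the bench under the swivel's pivot axis; +x from plunger towards the board as it starts, z up. Plunger axis at x = -90 mm, y = 0, on an aluminium bracket (x -145 to -67 mm, 70 mm wide, top z = 65 mm) with two collar walls (34 mm long in x, y = +-5.5 to 16.5 mm, tops z = 84.5 mm) forming a slot along x.
- swivel (a joint): Swivel angle about the pivot, rad, + counter-clockwise from above; starts locked at 0, range +-1.2. Index disc 212 mm across, top z = 45 mm, a slot every 30 degrees. Stations: +1.047 (holder's +y side), -1.047 (-y side); wanted: the microscope's side. Pin play in a slot +-0.02; its round end enters from about 0.035 off, else it stops on the disc. Needs 1 to 2 N at the post; stays where left.
- post_grip (a point): Grip point of the red upright post by which the swivel is turned; on the post's axis, 108 mm above the bench and 60 mm from the pivot. Post 22 mm in diameter with a 26 mm head from z = 113 to 123 mm, top at z = 127 mm; foot on the carrier arm at z = 53 mm.
- board: Dark green circuit board in a blue clamp, 78 x 70 mm, fixed on the swivel's carrier arm, its centre 125 mm from the pivot beyond the red post (inner edge 15 mm from the post's surface). Origin at its underside, z = 53 mm; top at z = 70 mm. Fragile: do not touch.
- plunger (a joint): Lift of the spring plunger, m: 0 fully home (pin in a slot), up to 0.024. Spring and weight push it down: about 5 N at home, 9 N at 0.016. Lift it 0.016 or more to be able to twist it; turned aside, its cross-pin rests on the collar walls at 0.0155 (held out). With the pin on the disc between slots it stops at about 0.012.
- twist (a joint): Twist of the plunger's T-handle about its vertical axis, rad, positive counter-clockwise from above; 0 = bar along the holder's x, the only direction in which it can drop home (within about +-0.12). It turns either way to 1.4. Raised and turned more than about 0.5 either way and let go, it rests held out.
- tee_grip (a point): Centre of the orange T-handle bar of the plunger, on the plunger's axis: bar 64 x 16 x 24 mm, its long way along this point's x, z up; 114 mm above the bench when home (bar from z = 102 to 126 mm). Under it a 12 mm stem. It rises with the plunger and turns with the twist.
- scope_lens (a point): Front of the lens of the black microscope (yellow band on its tilted barrel, steel column on a round 80 mm foot, 215 mm tall, fixed), 133 mm above the bench. It stands at one of the two stations, about 190 mm ahead of the pivot and 125 mm to the side in the holder's frame, the lens towards -x of it.
- scope: The microscope's stand. Origin under the centre of its foot. The barrel points to its -x.
- fan: White fume fan box 50 x 110 x 126 mm, fixed, at the other station. Origin under its centre.
- meter: Blue multimeter lying flat, 140 x 75 x 40 mm, loose bystander. Origin under its centre.
- parts_tray: Grey divided tray 110 x 75 x 22 mm, loose bystander. Origin under its centre.
- flux_jar: Amber jar with a black cap, 52 mm in diameter, 60 mm tall, loose bystander. Origin under its centre.
Not all that is in view belongs to the job. Several things look just like the scope: the one meant starts farthest to the robot's right.

How it is judged:
On the way, in this order (a step that is already met when the one before it is completed fails the run):
1. the plunger is pulled up, twisted aside and let go, and holds itself out (value of joint plunger above 0.0135 m and (value of joint twist above 0.5 rad or value of joint twist below -0.5 rad) and contact force between holder and the fingers below 0.5 N and contact force between holder and the arm below 0.5 N), for 0.2 s.
2. with the plunger held out, the board is swung to the station on the microscope's side (within 0.1 rad) (value of joint plunger above 0.0135 m and ((y of scope_lens in the frame of holder above 0 m and value of joint swivel between 0.9472 and 1.1472 rad) or (y of scope_lens in the frame of holder below 0 m and value of joint swivel between -1.1472 and -0.9472 rad))), for 0.1 s.
3. the T-handle is twisted back and the pin is fully home in that station's slot (value of joint plunger below 0.0025 m and value of joint twist between -0.2 and 0.2 rad and ((y of scope_lens in the frame of holder above 0 m and value of joint swivel between 1.0072 and 1.0872 rad) or (y of scope_lens in the frame of holder below 0 m and value of joint swivel between -1.0872 and -1.0072 rad))), for 0.2 s.
At the end, for the whole second after the job is handed in: The swivel stands at 60 degrees (1.047 rad) to the microscope's side within 0.04 rad and still, and the plunger's lift is under 2.5 mm with the T-handle twisted back within 0.2 rad of the slot (all of step 3 and velocity of joint swivel between -0.02 and 0.02 rad/s); the robot touches nothing.
It fails at once if the multimeter, parts tray or jar is moved more than 20 mm (distance of any of meter, parts_tray, flux_jar from where it was at the start of the episode above 0.02 m).
It fails at once if the robot touches the circuit board, the microscope or the fan (over 2 N) (contact force between any of board, scope, fan and the fingers above 2 N or contact force between any of board, scope, fan and the arm above 2 N).
It also fails if it takes over 53 s, if anything falls off the work surface, if the arm or the gripper's body presses on something with over 40 N, if the wrist force passes 120 N, or if a joint passes its speed limit or range.

ROBOT

A 6-joint arm with a two-finger parallel gripper is mounted at the origin on the work surface. World frame = base frame: x ahead of the robot, y to its left, z up, the work surface at z = 0. Lengths are in m, angles in rad, forces in N, time in s.
With the tool pointing down it reaches from about 0.325 to 0.85 m from the base axis. Payload 4.4 kg.
Tool frame: the origin (TCP) lies at the very end of the fingers, on their centre line; the grasp point (between the pads) lies 19 mm behind it (bot.grasp_offset is the distance from the TCP to the grasp point, in m); z points along the fingers, y is the line along which they close (so a half turn about z gives the same grasp; the last joint's range is limited). The gripper opens to 94 mm and grips with 3 to 60 N. Pads are 16 mm wide; open, the fingers measure 119 mm over their backs; the gripper's body (75 mm by 177 mm) begins 78 mm behind the grasp point.
Start: joints at [-1.484, 0.207, 1.542, -0, 1.393, -0.15], TCP at [0.135, -0.559, 0.205] pointing down, gripper open.
Joint ranges: [-2.73, 2.73], [-0.86, 2.22], [0.23, 2.46], [-1.11, 4.25], [0.08, 2.63], [-2.82, 2.82]. Speed limits (rad/s): [2.79, 2.79, 3.14, 3.14, 3.14, 3.14].

INTERFACE

Orientations are given as a unit quaternion [w, x, y, z].
In Python, from bench import telemetry, get_image, bot gives the robot as it stands.
- The arm moves only by the tool drive_tool, never from a script. Its argument "increments" is a list of rows, each a list of 3 entries, a list of its own where there are three numbers: the finger opening in mm, from 0 to 94, then the shift along the tool's x, y, z in mm, then the turn, a rotation vector about the tool's x, y, z in degrees. A call has 1 to 10 rows; each row is the pose to reach, as a shift and turn from the pose commanded when the call began, along the tool's axes at that moment; what a row does not reach only later rows make up. A row lasts 1/12 s, in which the tool goes at most 41.7 mm and 7.16 degrees, less where a joint would pass 70% of its speed; a pose out of reach is approached as far as the arm can. A call with a gripper value outside its range is refused whole. The fingers move at their own pace and stop on an object; the grip force is fixed at half the most. Time passes only in rows, so rows that repeat a pose let the fingers close. It gives the time, the measured TCP pose, the force, the opening and the grip force at its end, in the units of the state.
- telemetry.get_state(): the state, without advancing time (a new reading comes with each control period).
- get_image(name): name is "side" or "top"; returns a dict with "frame" (384x512x3 uint8, red, green, blue), "depth" (384x512 float32, m along the optical axis (not along the pixel's ray), 0 where there is no reading), "fx", "fy", "cx", "cy" (pixels), "R" (3x3) and "t" (3): a world point X has camera coordinates R X + t. Camera axes: x right, y down, z forward; pixel columns grow to the right and rows downward; lengths in m; the calibration is good to about 2 mm. A picture is of the moment at which its call begins.
- bot.finish_job(): hands the job in; it is judged then, once.
The state is a dict: "time": time; "joint_positions": joint angles; "qvel": joint speeds; "tau": joint torques, N m; "eef_pos": TCP position; "tcp_rot": TCP orientation; "ft_force": force on the tool from outside, world axes, zero at the start; "moment": the same for the moment, N m; "gripper_width": opening from 0.0 (shut) to 1.0 (fully open); "gripper_force": force on a finger pad.
Only numpy, scipy, OpenCV 4.12 (cv2) and the standard library are available. Lean on these libraries where they do the work, as an engineer would, in place of code of your own. Each camera call takes 0.05 s, during which the arm holds its last target. There are 200 camera calls.

## Working session

There is one attempt and no reset: what is moved stays moved. The work goes in short steps, Python scripts to look and compute and a tool call to move; the robot and the scene stay as the last step left them, time stands still between calls to the robot, and variables do not carry over. Pictures are saved under pics/ and viewed, at most 10 in all, crops included, and the job is handed in when it is done.

Besides the shell and the picture viewer there is one more tool, called after "Call:" as a command line: name --argument value ..., lists and objects as JSON in quotes. drive_tool: Moves the arm, as the interface text tells. Its arguments: {"type":"object","properties":{"increments":{"type":"array"}},"required":["increments"]}

```bash
mkdir -p pics; ls
python3 - <<'E'
from bench import telemetry,get_image,bot
import cv2,numpy as np,pickle
for n in("top","side"):
    d=get_image(n);pickle.dump(d,open(n+".pkl","wb"));cv2.imwrite(f"pics/{n}0.png",d["frame"][:,:,::-1])
    print(n,d["fx"],d["cx"],d["cy"],np.round(d["R"],3).tolist(),np.round(d["t"],3), "campos",-d["R"].T@d["t"])
print(telemetry.get_state())
E
```

```text
pics
top 497.32755324592506 252.72395151640686 192.23578480260372 [[-0.013, -1.0, 0.005], [-0.992, 0.013, -0.126], [0.126, -0.007, -0.992]] [0.036 0.586 1.565] campos [0.38544778 0.03910424 1.62593152]
side 378.22093904070056 251.61817505811595 187.7133299747569 [[-0.692, -0.721, 0.01], [-0.567, 0.535, -0.627], [0.446, -0.44, -0.779]] [0.425 0.361 1.107] campos [0.00429433 0.60022955 1.08413457]
{'time': 0.1, 'joint_positions': array([-1.48350384e+00,  2.07358118e-01,  1.54283346e+00, -2.85110167e-05,
        1.39345788e+00, -1.50516399e-01]), 'qvel': array([ 1.58432486e-03, -5.73137954e-04, -4.21380317e-03,  4.49945431e-04,
       -7.13384595e-04, -4.02703948e-05]), 'tau': array([-3.72999684e-04, -3.71864891e+01, -2.82293236e+01,  7.00018625e-02,
        3.11549264e-02, -4.92600554e-05]), 'eef_pos': array([ 0.13536065, -0.55808579,  0.20438305]), 'tcp_rot': array([-1.02833353e-03,  9.92938366e-01,  1.18626906e-01,  1.84821126e-05]), 'ft_force': array([-0.31930236,  0.58451421,  0.29995435]), 'moment': array([-0.01857671, -0.03067741, -0.03086909]), 'gripper_force': 0.0, 'gripper_width': 0.9992088778436992}
```

View pics/top0.png

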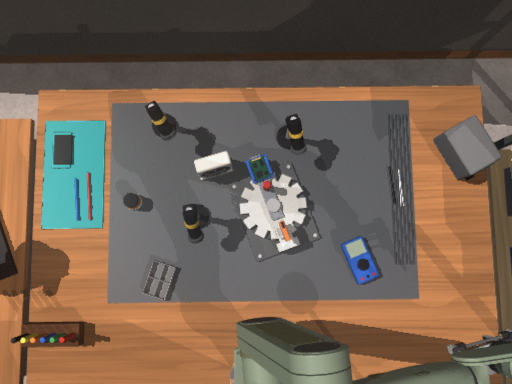

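View pics/side0.png

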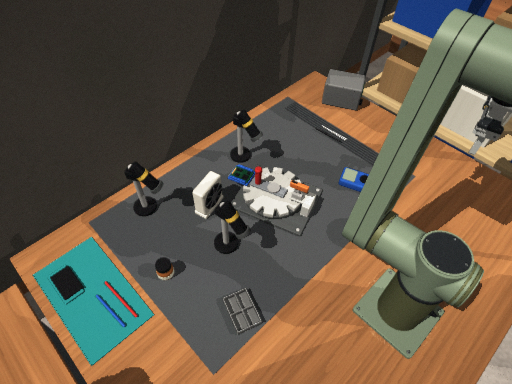

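The top view shows the holder with its pivot near (273,207), orange T at (285,231), red post at (267,185) and board at (260,170). The right-hand scope is at (295,133) and the fan at (213,165). The scope is therefore on the holder's -y side, so the swing is -60°. The side view agrees.

```bash
cat > h.py <<'E'
import cv2,numpy as np
from bench import telemetry,get_image,bot
from scipy.spatial.transform import Rotation as Ro
def ray(d,uv,z):
    v=d["R"].T@np.array([(uv[0]-d["cx"])/d["fx"],(uv[1]-d["cy"])/d["fy"],1]);c=-d["R"].T@d["t"]
    return c+v*(z-c[2])/v[2]
def mask(d,col,roi):
    h=cv2.cvtColor(d["frame"],cv2.COLOR_RGB2HSV).astype(int)
    m={"orange":(h[...,0]>5)&(h[...,0]<20)&(h[...,1]>170)&(h[...,2]>120),
       "red":((h[...,0]<5)|(h[...,0]>174))&(h[...,1]>150)&(h[...,2]>60)}[col]
    r=np.zeros_like(m);x0,y0,x1,y1=roi;r[y0:y1,x0:x1]=1
    return (m&r).astype(np.uint8)
def pts(d,m):
    # mask pixels whose depth gives world points
    v,u=np.nonzero(m);z=d["depth"][v,u]
    P=np.stack([(u-d["cx"])/d["fx"]*z,(v-d["cy"])/d["fy"]*z,z],1)
    return (P-d["t"])@d["R"], np.stack([u,v],1)
def toolframe(s=None):
    s=s or telemetry.get_state();q=s["tcp_rot"];return s["eef_pos"],Ro.from_quat([q[1],q[2],q[3],q[0]])
E
python3 - <<'E'
import pickle
from h import *
for n,ro,rr in(("top",(265,215,305,255),(255,172,280,198)),("side",(280,175,315,200),(250,160,268,188))):
    d=pickle.load(open(n+".pkl","rb"))
    for c,r,zt in(("orange",ro,.126),("red",rr,.127)):
        m=mask(d,c,r);P,uv=pts(d,m);print(n,c,len(P),"z",np.percentile(P[:,2],[5,50,95]).round(3))
        t=P[:,2]>(.115 if c=="orange" else .116)
        if t.sum()>5:
            Q=np.array([ray(d,x,zt) for x in uv[t]])[:,:2]
            (cx,cy),(w,h),a=cv2.minAreaRect(Q.astype(np.float32)*1000)
            _,e=np.linalg.eigh(np.cov(Q.T));
            print(" top pts",t.sum(),"mean",Q.mean(0).round(4),"rect",np.round([cx,cy,w,h,a],1),"axis deg",np.degrees(np.arctan2(e[1,1],e[0,1])))
            print(" depth mean",P[t].mean(0).round(4))
p,R=toolframe();print(p,R.as_matrix().round(3))
d=pickle.load(open("top.pkl","rb"))
o=cv2.resize(d["frame"][125:265,190:340],None,fx=4,fy=4,interpolation=cv2.INTER_NEAREST);cv2.imwrite("pics/crop.png",o[:,:,::-1])
E
```

```text
top orange 13 z [0.121 0.125 0.13 ]
 top pts 13 mean [ 0.4469 -0.0731] rect [448.3 -69.1  33.9  11.2  20.7] axis deg -164.98530642830988
 depth mean [ 0.4469 -0.0732  0.1257]
top red 47 z [0.121 0.126 0.134]
 top pts 47 mean [ 0.5984 -0.0147] rect [598.7 -15.3  18.3  21.6  89.1] axis deg 169.805484026564
 depth mean [ 0.5939 -0.0136  0.1584]
side orange 109 z [0.109 0.123 0.129]
 top pts 83 mean [ 0.4498 -0.0614] rect [453.  -61.6  60.5  22.7  22.8] axis deg -155.03814516229073
 depth mean [ 0.4509 -0.063   0.1236]
side red 102 z [0.063 0.103 0.13 ]
 top pts 41 mean [ 0.5947 -0.0101] rect [595.  -10.5  24.6  25.9  82.5] axis deg 131.72655359331333
 depth mean [ 0.5956 -0.011   0.1256]
[ 0.13536065 -0.55808579  0.20438305] [[ 0.972  0.236 -0.   ]
 [ 0.236 -0.972  0.002]
 [ 0.    -0.002 -1.   ]]
```

View pics/crop.png

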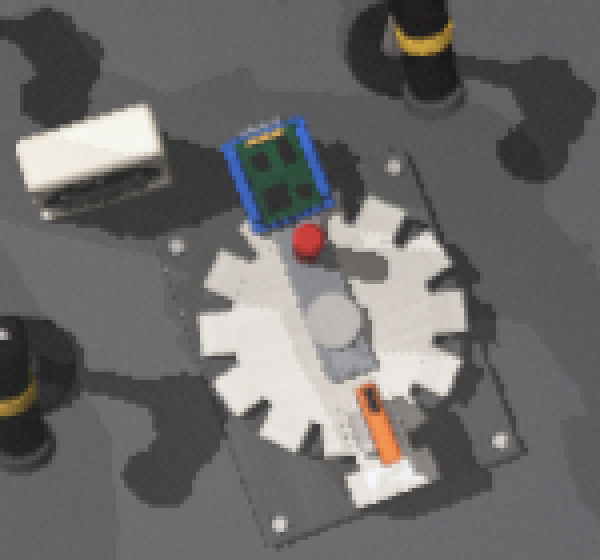

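The crop shows the orange bar from about (282,221) to (288,241) in the full image, with a dark mark on it. It also shows the hub at (273,205) and the red head at (267,185). My orange mask was too tight, so I'll refine it and combine cues.

Run:
```python
import pickle
from h import *
d=pickle.load(open("top.pkl","rb"))
f=d["frame"][215:250,270:300].astype(int);m=(f[...,0]-f[...,2]>60)
v,u=np.nonzero(m);c=np.stack([u+270,v+215],1)
(cx,cy),wh,a=cv2.minAreaRect(c.astype(np.float32));print("orange px",len(c),cx,cy,wh,a)
Q=np.array([ray(d,x,.126) for x in c])[:,:2]
print("rect world",cv2.minAreaRect((Q*1000).astype(np.float32)),"rectcentre",ray(d,(cx,cy),.126))
_,e=np.linalg.eigh(np.cov(Q.T));print("axis",np.degrees(np.arctan2(e[1,1],e[0,1])))
print("hub at .06",ray(d,(190+333/4,125+320/4),.06))
B=[ray(d,(190+x/4,125+y/4),.014)[:2] for x,y in((176,246),(394,166),(501,440),(280,523))]
print("bolts",np.round(B,4).tolist(),"mean",np.mean(B,0)); print("edge dirs",[np.degrees(np.arctan2(*(b-a)[::-1])) for a,b in((B[3],B[0]),(B[2],B[1]))])
s=pickle.load(open("side.pkl","rb"))
T=np.array([.4495,-.071]);
for n in("top","side"):
    k=pickle.load(open(n+".pkl","rb"))
    m=mask(k,"red",(255,172,280,198) if n=="top" else (250,160,268,188));P,uv=pts(k,m);g=(P[:,2]>.118)&(P[:,2]<.132)
    print(n,"red head",g.sum(),np.median(P[g],0), (P[g].min(0)+P[g].max(0))/2)
k=s;f=k["frame"].astype(int);m=(f[...,0]-f[...,2]>60).astype(np.uint8);z=np.zeros_like(m);z[175:200,285:312]=1;P,uv=pts(k,m*z)
g=(P[:,2]>.122)&(P[:,2]<.132);Q=P[g][:,:2];print("side bar top",g.sum(),cv2.minAreaRect((Q*1000).astype(np.float32)),np.median(Q,0))
_,e=np.linalg.eigh(np.cov(Q.T));print("axis",np.degrees(np.arctan2(e[1,1],e[0,1])))
```

```text
orange px 96 284.33563232421875 230.5616455078125 (20.95036506652832, 5.383893013000488) 69.44395446777344
rect world ((458.1156311035156, -65.10419464111328), (62.81342697143555, 16.259021759033203), 19.46164321899414) rectcentre [ 0.45804336 -0.06512829  0.126     ]
axis -158.41863387977966
hub at .06 [ 0.54242922 -0.03635623  0.06      ]
bolts [[0.6095, 0.0887], [0.6736, -0.0911], [0.4478, -0.1726], [0.3837, 0.0071]] mean [ 0.52865459 -0.04198297]
edge dirs [np.float64(19.871907226917738), np.float64(19.842063606219597)]
top red head 41 [ 0.59788466 -0.01506918  0.12548324] [ 0.59888471 -0.01529833  0.125317  ]
side red head 38 [ 0.59532237 -0.0106094   0.12587808] [ 0.59664645 -0.01255473  0.12474345]
side bar top 67 ((457.24114990234375, -64.63679504394531), (62.511741638183594, 18.145851135253906), 23.080392837524414) [ 0.452584  -0.0654732]
axis -156.27503166774608
```

Call:
drive_tool --increments '[[94,[430,-403,0],[0,0,-6.2]],[94,[430,-403,0],[0,0,-6.2]],[94,[430,-403,0],[0,0,-6.2]],[94,[430,-403,0],[0,0,-6.2]],[94,[430,-403,0],[0,0,-6.2]],[94,[430,-403,0],[0,0,-6.2]],[94,[430,-403,0],[0,0,-6.2]],[94,[430,-403,0],[0,0,-6.2]],[94,[430,-403,0],[0,0,-6.2]],[94,[430,-403,0],[0,0,-6.2]]]'

```text
time: 0.93
eef_pos: [0.3642, -0.2082, 0.2053]
tcp_rot: [-0.0, 0.985, 0.172, 0.0]
ft_force: [0.5, -0.9, 1.1]
gripper_width: 0.997
gripper_force: 0.0
```

Call:
drive_tool --increments '[[94,[137,-102.5,0],[0,0,0]],[94,[137,-102.5,0],[0,0,0]],[94,[137,-102.5,0],[0,0,0]],[94,[137,-102.5,0],[0,0,0]],[94,[137,-102.5,0],[0,0,0]],[94,[137,-102.5,0],[0,0,0]],[60,[137,-102.5,40],[0,0,0]],[60,[137,-102.5,60],[0,0,0]],[60,[137,-102.5,60],[0,0,0]],[60,[137,-102.5,60],[0,0,0]]]'

```text
time: 1.77
eef_pos: [0.4561, -0.0683, 0.1443]
tcp_rot: [-0.001, 0.985, 0.171, -0.002]
ft_force: [0.5, 0.4, 1.1]
gripper_width: 0.751
gripper_force: 0.0
```

Run:
```python
from h import *
print(telemetry.get_state())
d=get_image("side");cv2.imwrite("pics/s1.png",cv2.resize(d["frame"][100:260,200:400],None,fx=3,fy=3)[:,:,::-1])
```

```text
{'time': 1.7667, 'joint_positions': array([-3.36294389e-01,  2.73890323e-02,  1.87439790e+00, -4.98552851e-04,
        1.24353452e+00,  8.90705361e-01]), 'qvel': array([ 0.00188768, -0.02938482, -0.05647145,  0.00389015, -0.00109266,
        0.00275359]), 'tau': array([ 1.74194039e-01, -2.63240755e+01, -2.49746060e+01,  5.52723336e-02,
        5.41256290e-03, -6.68528723e-03]), 'eef_pos': array([ 0.45609921, -0.06829582,  0.14434441]), 'tcp_rot': array([-7.01128191e-04,  9.85246310e-01,  1.71132047e-01, -1.74357061e-03]), 'ft_force': array([0.47009042, 0.37464936, 1.06512873]), 'moment': array([-0.04397403,  0.00674794,  0.00934768]), 'gripper_force': 0.0, 'gripper_width': 0.750941138490445}
```

View pics/s1.png

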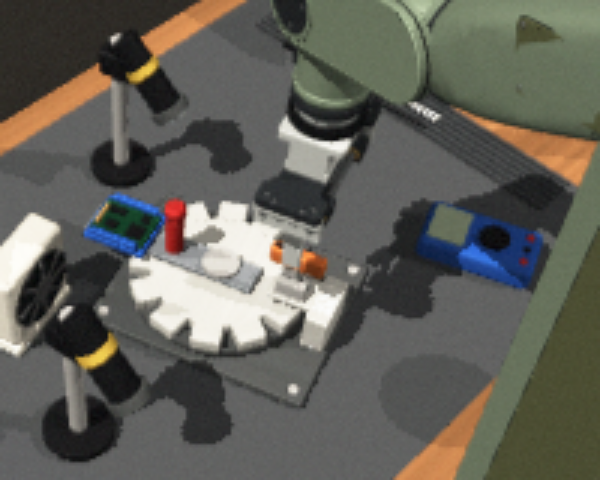

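The picture shows the gripper straddling the orange bar (crop ~(300,260)), with nothing in the way.

Call:
drive_tool --increments '[[60,[3,-2,20],[0,0,0]],[60,[3,-2,40],[0,0,0]],[60,[3,-2,48],[0,0,0]],[60,[3,-2,48],[0,0,0]],[30,[3,-2,48],[0,0,0]],[15,[3,-2,48],[0,0,0]],[10,[3,-2,48],[0,0,0]],[8,[3,-2,48],[0,0,0]],[8,[3,-2,48],[0,0,0]],[8,[3,-2,48],[0,0,0]]]'

```text
time: 2.65
eef_pos: [0.4603, -0.0646, 0.0979]
tcp_rot: [0.0, 0.985, 0.172, 0.0]
ft_force: [-0.2, -0.3, 0.2]
gripper_width: 0.251
gripper_force: 0.0
```

Call:
drive_tool --increments '[[8,[-2.5,0,0],[0,0,0]],[8,[-2.5,0,0],[0,0,0]],[8,[-2.5,0,0],[0,0,0]],[8,[-2.5,0,0],[0,0,0]],[8,[-2.5,0,0],[0,0,0]]]'

```text
time: 3.07
eef_pos: [0.4579, -0.0647, 0.0977]
tcp_rot: [-0.001, 0.985, 0.172, 0.0]
ft_force: [0.8, 4.6, 3.4]
gripper_width: 0.166
gripper_force: 30.0
```

Call:
drive_tool --increments '[[8,[0,-0.5,-7],[0,0,0]],[8,[0,-0.5,-14],[0,0,0]],[8,[0,-0.5,-20],[0,0,0]],[8,[0,-0.5,-20],[0,0,0]],[8,[0,-0.5,-20],[0,0,-6]],[8,[0,-0.5,-20],[0,0,-12]],[8,[0,-0.5,-20],[0,0,-18]],[8,[0,-0.5,-20],[0,0,-24]]]'

```text
time: 3.73
eef_pos: [0.4576, -0.0646, 0.1159]
tcp_rot: [-0.0, 0.927, 0.375, 0.0]
ft_force: [4.2, 2.7, -9.4]
gripper_width: 0.166
gripper_force: 30.0
```

Call:
drive_tool --increments '[[8,[0,0,0],[0,0,-7]],[8,[0,0,0],[0,0,-14]],[8,[0,0,0],[0,0,-21]],[8,[0,0,0],[0,0,-28]],[8,[0,0,0],[0,0,-34]],[8,[0,0,0],[0,0,-34]],[8,[0,0,2],[0,0,-34]],[8,[0,0,3],[0,0,-34]],[8,[0,0,3],[0,0,-34]]]'

```text
time: 4.48
eef_pos: [0.4577, -0.0646, 0.1133]
tcp_rot: [-0.0, 0.778, 0.628, 0.0]
ft_force: [4.8, 3.9, -7.8]
gripper_width: 0.172
gripper_force: 30.0
```

Call:
drive_tool --increments '[[60,[0,0,0.5],[0,0,0]],[60,[0,0,0.5],[0,0,0]],[60,[0,0,0.5],[0,0,0]],[60,[0,0,0.5],[0,0,0]],[60,[0,0,0.5],[0,0,0]],[60,[0,0,0.5],[0,0,0]],[60,[0,0,-20],[0,0,0]],[60,[0,0,-50],[0,0,0]],[60,[0,0,-90],[0,0,0]],[60,[0,0,-90],[0,0,0]]]'

```text
time: 5.32
eef_pos: [0.4625, -0.0666, 0.2124]
tcp_rot: [0.006, 0.778, 0.628, 0.004]
ft_force: [1.7, -0.6, 0.7]
gripper_width: 0.64
gripper_force: 0.0
```

Run:
```python
from h import *
d=get_image("side");cv2.imwrite("pics/s2.png",cv2.resize(d["frame"][100:260,200:400],None,fx=3,fy=3)[:,:,::-1])
f=d["frame"].astype(int);m=(f[...,0]-f[...,2]>60).astype(np.uint8);z=np.zeros_like(m);z[160:200,285:318]=1;P,uv=pts(d,m*z)
g=(P[:,2]>.118);print(len(P),np.percentile(P[:,2],[5,50,95]));Q=P[g];print(cv2.minAreaRect((Q[:,:2]*1000).astype(np.float32)))
print(telemetry.get_state()["eef_pos"])
```

```text
126 [0.05472919 0.13844641 0.14531603]
((456.37554931640625, -63.64486312866211), (63.4802360534668, 16.256486892700195), 80.99166870117188)
[ 0.46101288 -0.06615137  0.20942308]
```

View pics/s2.png

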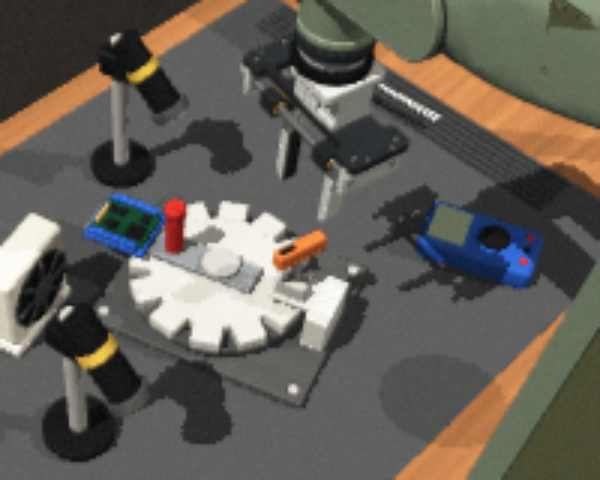

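The picture shows the orange bar raised and turned aside (crop (300,250)), with the gripper clear above it. Next is the post.

Call:
drive_tool --increments '[[70,[20,32,0],[0,0,7]],[70,[40,64,0],[0,0,14]],[70,[60,96,0],[0,0,21]],[70,[79.5,127,0],[0,0,28]],[70,[79.5,127,0],[0,0,35]],[70,[79.5,127,0],[0,0,42]],[70,[79.5,127,0],[0,0,49]],[70,[79.5,127,0],[0,0,56]],[70,[79.5,127,0],[0,0,57.9]],[70,[79.5,127,0],[0,0,57.9]]]'

```text
time: 6.2
eef_pos: [0.5976, -0.0139, 0.2028]
tcp_rot: [-0.0, 0.985, 0.173, -0.001]
ft_force: [-0.4, 0.6, 0.1]
gripper_width: 0.744
gripper_force: 0.0
```

Run:
```python
from h import *
s=telemetry.get_state();p,R=toolframe(s);print(p,R.as_matrix().round(4).tolist(),s["joint_positions"]);print("to post, tool mm",R.inv().apply(np.array([.5987,-.0137,.089])-p)*1000)
```

```text
[ 0.59762402 -0.01389091  0.20283944] [[0.9402, 0.3405, -0.0026], [0.3405, -0.9402, 0.0002], [-0.0024, -0.0011, -1.0]] [-1.67806629e-01  2.58270190e-01  1.48393018e+00 -2.38915170e-04
  1.40199606e+00  1.05559027e+00]
to post, tool mm [  1.34782807   0.30958957 113.83628494]
```

Call:
drive_tool --increments '[[70,[1,0,35],[0,0,0]],[70,[1,0,70],[0,0,0]],[70,[1,0,100],[0,0,0]],[70,[1,0,113],[0,0,0]],[70,[1,0,113],[0,0,0]],[40,[1,0,113],[0,0,0]],[25,[1,0,113],[0,0,0]],[16,[1,0,113],[0,0,0]],[16,[1,0,113],[0,0,0]],[16,[1,0,113],[0,0,0]]]'

```text
time: 7.03
eef_pos: [0.6006, -0.0138, 0.0932]
tcp_rot: [0.001, 0.985, 0.173, 0.002]
ft_force: [0.3, 0.4, 0.0]
gripper_width: 0.429
gripper_force: 0.0
```

Call:
drive_tool --increments '[[16,[0,0,0],[0,0,0]],[16,[0,0,0],[0,0,0]],[16,[0,0,0],[0,0,0]],[16,[0,0,0],[0,0,0]]]'

```text
time: 7.37
eef_pos: [0.5997, -0.0136, 0.092]
tcp_rot: [0.0, 0.985, 0.173, 0.0]
ft_force: [0.2, -0.1, 2.4]
gripper_width: 0.264
gripper_force: 30.0
```

Run:
```python
from h import *
s=telemetry.get_state();p,R=toolframe(s);print(p,R.as_matrix().round(4).tolist(),s["ft_force"],s["gripper_width"]*94)
C=np.array([.4577,-.0647])+.09*np.array([.9403,.3404]);r=p[:2]-C;print("r",np.linalg.norm(r),np.degrees(np.arctan2(r[1],r[0])))
y=np.degrees(np.arctan2(R.as_matrix()[1,0],R.as_matrix()[0,0]));print("yaw",y)
for a in range(5,65,5):
    t=np.radians(-a);q=np.array([[np.cos(t),-np.sin(t)],[np.sin(t),np.cos(t)]])@r+C
    print(a,(R.inv().apply(np.r_[q-p[:2],0])*1000).round(1))
```

```text
[ 0.5996834  -0.01363843  0.09198496] [[0.9401, 0.3408, 0.0007], [0.3408, -0.9401, -0.0001], [0.0007, 0.0003, -1.0]] [ 0.19580369 -0.11262173  2.393669  ] 24.779673458395244
r 0.060884810920231576 19.601658936351015
yaw 19.928000475646012
5 [-0.3  5.3  0. ]
10 [-1.  10.6  0. ]
15 [-2.2 15.7  0. ]
20 [-3.8 20.8  0. ]
25 [-5.9 25.7  0. ]
30 [-8.3 30.4  0. ]
35 [-11.2  34.9   0. ]
40 [-14.5  39.1   0. ]
45 [-18.1  42.9   0. ]
50 [-22.   46.5   0. ]
55 [-26.2  49.7  -0. ]
60 [-30.7  52.6  -0. ]
```

Call:
drive_tool --increments '[[16,[-0.3,5.3,0],[0,0,5]],[16,[-1,10.6,0],[0,0,10]],[16,[-2.2,15.7,0],[0,0,15]],[16,[-3.8,20.8,0],[0,0,20]],[16,[-5.9,25.7,0],[0,0,25]],[16,[-8.3,30.4,0],[0,0,30]],[16,[-8.3,30.4,0],[0,0,30]]]'

```text
time: 7.95
eef_pos: [0.6021, -0.0457, 0.092]
tcp_rot: [-0.0, 0.996, -0.089, 0.0]
ft_force: [-0.2, 1.1, 4.7]
gripper_width: 0.264
gripper_force: 30.0
```

Run:
```python
from h import *
s=telemetry.get_state();p,R=toolframe(s);print(p,s["ft_force"],s["gripper_width"]*94)
C=np.array([.5423,-.0341]);r=p[:2]-C;print("r",np.linalg.norm(r),np.degrees(np.arctan2(r[1],r[0])))
M=R.as_matrix();print(np.degrees(np.arctan2(M[1,0],M[0,0])))
q=C+.0605*np.array([np.cos(np.radians(-40.1)),np.sin(np.radians(-40.1))])
print((R.inv().apply(np.r_[q-p[:2],0])*1000).round(1))
```

```text
[ 0.60209491 -0.04565014  0.09200865] [-0.1959825   1.06632904  4.73050497] 24.799362292554616
r 0.060900219210058275 -10.932756874504532
-10.23460125358327
[-8.4 29.4 -0. ]
```

Call:
drive_tool --increments '[[16,[-0.3,5.3,0],[0,0,5]],[16,[-1,10.4,0],[0,0,10]],[16,[-2.2,15.5,0],[0,0,15]],[16,[-3.8,20.4,0],[0,0,20]],[16,[-5.9,25,0],[0,0,25]],[16,[-8.4,29.6,0],[0,0,29.8]],[16,[-8.4,29.6,0],[0,0,29.8]],[16,[-8.4,29.6,0],[0,0,29.8]],[16,[-8.4,29.6,0],[0,0,29.8]]]'

```text
time: 8.7
eef_pos: [0.5891, -0.0729, 0.092]
tcp_rot: [0.0, 0.941, -0.34, 0.001]
ft_force: [-0.1, -1.4, 4.6]
gripper_width: 0.265
gripper_force: 30.0
```

Run:
```python
from h import *
s=telemetry.get_state();p,R=toolframe(s);print(p,s["ft_force"],s["gripper_width"]*94)
C=np.array([.5423,-.0341]);r=p[:2]-C;print("r",np.linalg.norm(r),np.degrees(np.arctan2(r[1],r[0])))
M=R.as_matrix();print(np.degrees(np.arctan2(M[1,0],M[0,0])), "chord",np.linalg.norm(p[:2]-[.5997,-.0136]))
```

```text
[ 0.58912633 -0.07293216  0.09203534] [-0.10997271 -1.39129612  4.57301038] 24.910351347518883
r 0.06083290194250345 -39.66824787958466
-39.70825304576454 chord 0.06026696529980184
```

Call:
drive_tool --increments '[[16,[0,0.6,0],[0,0,0]],[16,[0,0.6,0],[0,0,0]],[16,[0,0.6,0],[0,0,0]],[60,[0,0.6,0],[0,0,0]],[60,[0,0.6,0],[0,0,0]],[60,[0,0.6,0],[0,0,0]],[60,[0,0.6,0],[0,0,0]],[60,[0,0.6,-30],[0,0,0]],[60,[0,0.6,-70],[0,0,0]],[60,[0,0.6,-110],[0,0,0]]]'

```text
time: 9.53
eef_pos: [0.5861, -0.0727, 0.2003]
tcp_rot: [0.0, 0.94, -0.341, -0.003]
ft_force: [1.0, -0.6, -0.6]
gripper_width: 0.634
gripper_force: 0.0
```

Call:
drive_tool --increments '[[60,[-25,18,0],[0,0,-7]],[60,[-50,36,0],[0,0,-14]],[60,[-75,54,0],[0,0,-21]],[60,[-106.8,77.5,0],[0,0,-28]],[60,[-106.8,77.5,0],[0,0,-35]],[60,[-106.8,77.5,0],[0,0,-42]],[60,[-106.8,77.5,0],[0,0,-49]],[60,[-106.8,77.5,0],[0,0,-56]],[60,[-106.8,77.5,0],[0,0,-63]],[60,[-106.8,77.5,0],[0,0,-70]]]'

```text
time: 10.37
eef_pos: [0.4558, -0.064, 0.201]
tcp_rot: [-0.0, 0.965, 0.263, -0.001]
ft_force: [0.8, 0.1, 0.7]
gripper_width: 0.637
gripper_force: 0.0
```

Call:
drive_tool --increments '[[60,[0,0,0],[0,0,-7]],[60,[0,0,0],[0,0,-14]],[60,[0,0,0],[0,0,-21]],[60,[0,0,0],[0,0,-28]],[60,[0,0,0],[0,0,-35]],[60,[0,0,0],[0,0,-42]],[60,[0,0,0],[0,0,-47.5]],[60,[0,0,0],[0,0,-47.5]],[60,[0,0,0],[0,0,-47.5]]]'

```text
time: 11.12
eef_pos: [0.4561, -0.064, 0.2011]
tcp_rot: [-0.0, 0.78, 0.626, -0.0]
ft_force: [-0.1, -0.0, 0.0]
gripper_width: 0.639
gripper_force: 0.0
```

Run:
```python
from h import *
import pickle
s=telemetry.get_state();p,R=toolframe(s);M=R.as_matrix();print(p,np.degrees(np.arctan2(M[1,0],M[0,0])))
D={"top":get_image("top"),"side":get_image("side")}
cv2.imwrite("pics/both.png",np.hstack([cv2.resize(D["top"]["frame"][125:265,210:350],None,fx=2.8,fy=2.8),cv2.resize(D["side"]["frame"][120:260,200:340],None,fx=2.8,fy=2.8)])[:,:,::-1])
O={n:pickle.load(open(n+".pkl","rb")) for n in D}
for n,d in list(D.items())+[(k+" old",v) for k,v in O.items()]:
    m=mask(d,"red",(255,165,300,230) if "top" in n else (240,150,300,190))
    P,uv=pts(d,m);g=(P[:,2]>.116)&(P[:,2]<.135)
    Q=np.array([ray(d,x,.125)[:2] for x in uv[g]]); 
    if len(Q): print(n,g.sum(),Q.mean(0),(Q.min(0)+Q.max(0))/2)
d=D["side"];f=d["frame"].astype(int);m=(f[...,0]-f[...,2]>60).astype(np.uint8);z=np.zeros_like(m);z[160:200,285:318]=1;P,uv=pts(d,m*z)
g=(P[:,2]>.12)&(P[:,2]<.16);print(g.sum(),np.median(P[g],0),cv2.minAreaRect((P[g][:,:2]*1000).astype(np.float32)))
```

```text
[ 0.45606384 -0.06402796  0.2010515 ] 77.48262756007612
top 48 [ 0.58821434 -0.07306016] [ 0.58896973 -0.07304823]
side 42 [ 0.5858993  -0.06968531] [ 0.58497479 -0.06979612]
top old 46 [ 0.59868615 -0.01480121] [ 0.59895337 -0.01531454]
side old 41 [ 0.595959   -0.01137856] [ 0.59622471 -0.01142406]
117 [ 0.45384826 -0.06301233  0.13979006] ((455.5707702636719, -63.11527633666992), (65.03580474853516, 15.386651992797852), 78.54536437988281)
```

View pics/both.png

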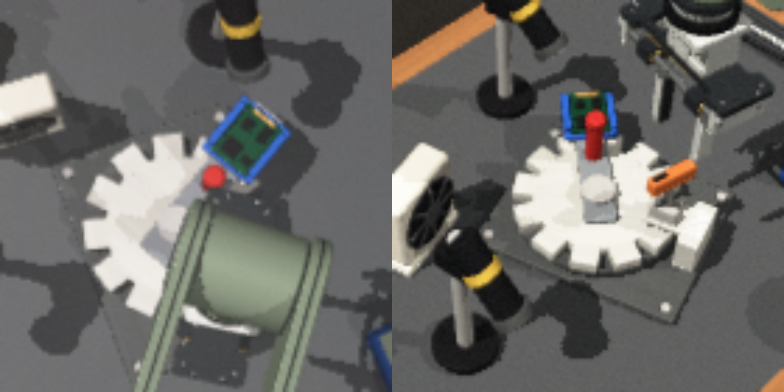

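The pictures show the board swung to the scope side, with the red post at crop (213,178) in the top view and (594,135) in the side view. The bar is still held out at (670,178). The measured chord of about 59.2 mm gives about 59°, within the pin's capture range, so I'll regrasp the T.

Call:
drive_tool --increments '[[60,[0,1.7,35],[0,0,0]],[60,[0,1.7,65],[0,0,0]],[60,[0,1.7,88],[0,0,0]],[60,[0,1.7,88],[0,0,0]],[30,[0,1.7,88],[0,0,0]],[15,[0,1.7,88],[0,0,0]],[8,[0,1.7,88],[0,0,0]],[8,[0,1.7,88],[0,0,0]],[8,[0,1.7,88],[0,0,0]],[8,[0,1.7,88],[0,0,0]]]'

```text
time: 12.05
eef_pos: [0.4588, -0.0648, 0.1145]
tcp_rot: [0.001, 0.779, 0.627, 0.001]
ft_force: [0.2, -0.1, 0.4]
gripper_width: 0.25
gripper_force: 0.0
```

Call:
drive_tool --increments '[[8,[0,0,0],[0,0,0]],[8,[0,0,0],[0,0,0]],[8,[0,0,0],[0,0,0]],[8,[0,0,-3],[0,0,0]],[8,[0,0,-3],[0,0,0]]]'

```text
time: 12.47
eef_pos: [0.4578, -0.0644, 0.1154]
tcp_rot: [-0.0, 0.779, 0.627, -0.0]
ft_force: [3.2, -1.1, -10.0]
gripper_width: 0.168
gripper_force: 30.0
```

Call:
drive_tool --increments '[[8,[0,0,0],[0,0,7]],[8,[0,0,0],[0,0,14]],[8,[0,0,0],[0,0,21]],[8,[0,0,0],[0,0,28]],[8,[0,0,0],[0,0,35]],[8,[0,0,0],[0,0,42]],[8,[0,0,0],[0,0,49]],[8,[0,0,0],[0,0,56]],[8,[0,0,0],[0,0,57.7]],[8,[0,0,0],[0,0,57.7]]]'

```text
time: 13.3
eef_pos: [0.4577, -0.0644, 0.115]
tcp_rot: [-0.0, 0.985, 0.173, -0.0]
ft_force: [2.2, -0.7, -9.3]
gripper_width: 0.172
gripper_force: 30.0
```

Call:
drive_tool --increments '[[8,[0,0,3],[0,0,0]],[8,[0,0,6],[0,0,0]],[8,[0,0,8],[0,0,0]],[8,[0,0,8],[0,0,0]]]'

```text
time: 13.63
eef_pos: [0.4578, -0.0644, 0.1078]
tcp_rot: [-0.0, 0.985, 0.173, -0.0]
ft_force: [1.7, -1.3, -7.9]
gripper_width: 0.17
gripper_force: 30.0
```

Call:
drive_tool --increments '[[8,[0,0,3],[0,0,0]],[8,[0,0,6],[0,0,0]],[8,[0,0,8],[0,0,0]],[8,[0,0,10],[0,0,0]],[8,[0,0,10],[0,0,0]],[8,[0,0,10],[0,0,0]]]'

```text
time: 14.13
eef_pos: [0.4579, -0.0644, 0.0986]
tcp_rot: [-0.0, 0.985, 0.173, -0.0]
ft_force: [-0.3, 0.7, -3.9]
gripper_width: 0.169
gripper_force: 30.0
```

Call:
drive_tool --increments '[[8,[0,0,1.5],[0,0,0]],[8,[0,0,1.5],[0,0,0]],[60,[0,0,1.5],[0,0,0]],[60,[0,0,1.5],[0,0,0]],[60,[0,0,1.5],[0,0,0]],[60,[0,0,1.5],[0,0,0]],[60,[0,0,1.5],[0,0,0]],[60,[0,0,-35],[0,0,0]],[60,[0,0,-70],[0,0,0]],[60,[0,0,-100],[0,0,0]]]'

```text
time: 14.97
eef_pos: [0.4581, -0.0646, 0.1999]
tcp_rot: [0.0, 0.985, 0.173, 0.0]
ft_force: [0.6, -0.6, 0.7]
gripper_width: 0.639
gripper_force: 0.0
```

Call:
drive_tool --increments '[[60,[-30,0,0],[0,0,0]],[60,[-60,0,0],[0,0,0]],[60,[-60,0,0],[0,0,0]],[60,[-60,0,0],[0,0,0]]]'

```text
time: 15.3
eef_pos: [0.4012, -0.0852, 0.1985]
tcp_rot: [0.0, 0.985, 0.172, 0.0]
ft_force: [1.1, -0.2, -0.2]
gripper_width: 0.635
gripper_force: 0.0
```

Run:
```python
from h import *
d=get_image("side");cv2.imwrite("pics/s3.png",cv2.resize(d["frame"][110:260,200:360],None,fx=4,fy=4)[:,:,::-1])
f=d["frame"].astype(int);m=(f[...,0]-f[...,2]>60).astype(np.uint8);z=np.zeros_like(m);z[160:200,285:318]=1;P,uv=pts(d,m*z)
g=(P[:,2]>.118)&(P[:,2]<.16);print(g.sum(),np.percentile(P[g],[50,90],0),cv2.minAreaRect((P[g][:,:2]*1000).astype(np.float32)))
m=mask(d,"red",(240,150,300,190));P,uv=pts(d,m);g=(P[:,2]>.116)&(P[:,2]<.135);print(np.array([ray(d,x,.125)[:2] for x in uv[g]]).mean(0))
print(telemetry.get_state()["ft_force"])
```

```text
85 [[ 0.45133759 -0.06397679  0.12568488]
 [ 0.47835305 -0.05214165  0.1282972 ]] ((456.8197326660156, -64.39300537109375), (61.91960144042969, 18.94863510131836), 23.811424255371094)
[ 0.58632151 -0.06965484]
[ 0.55526061 -0.5453438   0.06280526]
```

View pics/s3.png

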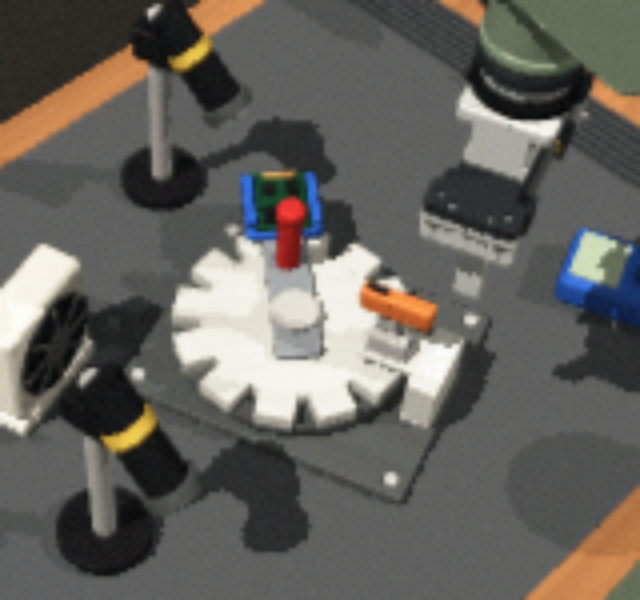

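The side view shows the bar (crop (398,305)) back down at its home height with its original bearing. The board is at the scope station, and the gripper is clear.

```bash
python3 -c "
from bench import bot
print(bot.finish_job())"
```

```text
the job is handed in; nothing more can be done
None
```

I swung the board about 60° to the microscope's side and dropped the plunger home to lock it there. By the last camera and arm readings it was in place with the gripper clear, and I handed the job in at about 15 s of the 53 s; no verdict came back.

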